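# Lock the filler cap on the wet grinder's coolant tank

## Task

Put the filler cap back on the neck of the coolant tank: let its two lugs into the slots, push it down against the seal without forcing it, and twist it clockwise until it locks. Leave it locked and let go of it, with the stones on the bench undisturbed.

Things in the scene. Friction and masses are not known exactly. Their poses are not given: they have to be found in the camera images.
- tank: White plastic coolant tank fixed to the bench, box 160 (x) by 240 (y) mm, top at 100 mm; origin at the centre of its underside, z up. A grey pump motor 56 mm across stands on top at y = +60 mm, up to 134 mm above the bench; the metal filler neck, 72 mm across, at x = 0, y = -60 mm. More than 60 N between cap and tank (neck and seal) damages them.
- mouth (a point): Centre of the neck's mouth, level with the top of its metal lip, 125 mm above the bench; axes as the tank's. The lip is a flat ring 6 mm thick with a round hole 41 mm across; two opposite slots 10 mm wide cut through it out to 29 mm from the centre. The neck is screwed in until tight, so the line of its slots lies anywhere within 35 degrees either way of the tank's x axis: look or feel for it.
- neck_foot (a point): On the neck's axis at the tank's top, 25 mm below the mouth; axes as the tank's. Under the lip the lugs can turn only clockwise seen from above. Centred 45 degrees from the slots the lip's underside has recesses 2.5 mm deep and 11 mm wide, into which the seal pushes the lugs up (locked); a hard stop ends them, so the cap turns about 49 degrees at most.
- seal_top (a point): Centre of the top of the black sprung rubber seal ring round the mouth, 63 to 72 mm across, at rest 8 mm above the lip; axes as the tank's, does not move with the seal. The seal yields straight down by up to 7.5 mm: 5 N to start it, 1.4 N more per mm.
- cap: Loose filler cap, about 140 g, standing upright on its nose on the bench. Origin at the centre of the nose's underside, z up, x along its grip bar. Nose 38 mm across (26 mm at the very bottom, tapering over 7 mm). Metal disc 76 mm across, from 21 to 26 mm above the origin. A half turn gives the same shape.
- cap_bar (a point): Middle of the cap's grip bar, 40 mm above the cap's origin, axes as the cap's. The bar is 58 mm long (x), 14 mm thick (y), black, from 26 to 53 mm above the cap's origin. A grip of about 70 N holds it well; squeezed near 120 N it may jump out of line in the fingers.
- cap_lugs (a point): On the cap's axis 10 mm above its origin, at mid-height of the two lugs; axes as the cap's. The lugs are 7 mm wide, 4 mm tall and stick out along +x and -x to 26 mm from the axis, in line with the bar. Heights of this point over the mouth: lugs lying on the lip +2 mm; dropped into the slots, disc on the seal, -3; free to turn under the lip from -8 down (-10.5 is the bottom); locked -5.5.
- agate_ball: Polished peach stone ball 48 mm across on a small wooden ring; leave alone. Origin 24 mm below its centre at the start.
- rough_slice: Rough brown stone disc 62 mm across, 17 mm tall, loose on the bench; leave alone. Origin under its centre.
- stone_tray: White tray 90 by 140 by 22 mm with cut stones, loose on the bench; leave alone. Origin under its centre.

How it is judged:
By the outcome, as a careful person would: the job done as asked, in the order asked, and still so for the second after the job is handed in, with the robot touching nothing.
It also fails if it takes over 72 s, if anything falls off the work surface, if the arm or the gripper's body presses on something with over 40 N, if the wrist force passes 120 N, or if a joint passes its speed limit or range.

## Robot

A 6-joint arm with a two-finger parallel gripper is mounted at the origin on the work surface. World frame = base frame: x ahead of the robot, y to its left, z up, the work surface at z = 0. Lengths are in m, angles in rad, forces in N, time in s.
With the tool pointing down it reaches from about 0.375 to 0.975 m from the base axis. Payload 3.8 kg.
Tool frame: the origin (TCP) lies midway between the tips of the shut fingers; the grasp point (between the pads) lies 19 mm behind it; x points along the fingers, y is the direction in which the jaws open and shut, and the axes are right-handed (so a half turn about x gives the same grasp; the last joint's range is limited). The gripper opens to 88 mm and grips with 3 to 60 N. Pads are 18 mm wide; open, the fingers measure 123 mm over their backs; the gripper's body (75 mm by 187 mm) begins 45 mm behind the grasp point.
Start: joints at [1.202, 0.264, 1.604, -0, 1.274, -0.037], TCP at [0.22, 0.638, 0.209] pointing down, gripper open.
Joint ranges: [-2.63, 2.63], [-0.94, 2.18], [0.31, 2.57], [-1.31, 4.45], [0, 2.66], [-2.55, 2.55]. Speed limits (rad/s): [2.57, 2.57, 3.14, 3.14, 3.14, 3.14].

## Interface

Orientations are given as a rotation vector (axis times angle).
In Python, from cell import manip, inverse_kinematics, cams, order gives the robot as it stands. Calls block until the motion is done:
- manip.move_pose(position, orientation): joint-space move of the TCP to a pose.
- manip.move_linear(position, rate=0.15, rot=None): straight line of the TCP; rot=None keeps the orientation; rate is the mean speed in m/s.
- manip.set_joints(angles): joint-space move.
- manip.set_gripper(opening, force=None): finger opening in m; force is the grip in N (None keeps the last); returns when the fingers have stopped.
- manip.dwell(seconds).
- inverse_kinematics(position, orientation): joint angles nearest the present ones, or None.
- manip.state(): the state.
- cams.capture(name): name is "scene" or "side" or "wrist"; returns a dict with "image" (420x560x3 uint8, blue, green, red), "z_map" (420x560 float32, m along the optical axis (not along the pixel's ray), 0 where there is no reading), "intrinsics" (3x3 intrinsics, pixels), "k1" (the pictures are not rectified: a ray, as slopes to the right and down, at radius r is drawn at 1 + k1 r^2 times it, then the intrinsics apply), "position" and "orientation" of the camera in the world; the wrist camera has in their place "T_tool_cam" (4x4, takes a point from camera to tool coordinates, whose origin is the TCP and whose axes are the tool frame's). Camera axes: x right, y down, z forward; pixel columns grow to the right and rows downward; lengths in m; the calibration is good to about 2 mm. A picture is of the moment at which its call begins: read the wrist's pose just before it.
A pose or a line that the arm cannot do raises manip.IKError and nothing moves.
- order.close_job(): hands the job in, once; it reports no verdict.
The state is a dict: "clock": time; "joint_pos": joint angles; "joint_velocities": joint speeds; "tau": joint torques, N m; "tool_pos": TCP position; "tcp_rot": TCP orientation; "contact_force": force on the tool from outside, world axes, zero at the start; "moment": the same for the moment, N m; "gripper_width": finger opening in m.
Only numpy, scipy, OpenCV 4.12 (cv2) and the standard library are available. Lean on these libraries where they do the work, as an engineer would, in place of code of your own. Each camera call takes 0.05 s, during which the arm holds its last target.

## Working session

There is one attempt and no reset: what is moved stays moved. The work goes in short steps, each a Python script; the robot and the scene stay as the last script left them, time stands still between calls to the robot, and variables do not carry over. Pictures are saved under pics/ and viewed, and the job is handed in when it is done.

```bash
ls; mkdir -p pics
cat > h.py <<'E'
import numpy as np, cv2, pickle
from scipy.spatial.transform import Rotation as R
from cell import manip, inverse_kinematics, cams, order
def grab(n,tag):
    s=manip.state(); c=cams.capture(n); c['st']=s
    if n=='wrist':
        T=np.eye(4);T[:3,:3]=R.from_rotvec(s['tcp_rot']).as_matrix();T[:3,3]=s['tool_pos']
        c['T']=T@np.array(c['T_tool_cam'])
    else:
        o=np.array(c['orientation']);T=np.eye(4)
        T[:3,:3]=o if o.shape==(3,3) else R.from_rotvec(o).as_matrix();T[:3,3]=c['position'];c['T']=T
    cv2.imwrite(f'pics/{tag}.png',c['image']); pickle.dump(c,open(f'{tag}.pkl','wb'))
    return c
def load(tag): return pickle.load(open(f'{tag}.pkl','rb'))
def rays(c,uv):
    uv=np.asarray(uv,float).reshape(-1,1,2)
    # undistort: drawn = ray*(1+k1 r^2)
    p=cv2.undistortPoints(uv,np.array(c['intrinsics'],float),np.array([c['k1'],0,0,0.]) ).reshape(-1,2)
    return np.c_[p,np.ones(len(p))]
def onplane(c,uv,z):
    d=rays(c,uv)@c['T'][:3,:3].T; o=c['T'][:3,3]
    return o+d*((z-o[2])/d[:,2])[:,None]
def depthpts(c,uv):
    uv=np.asarray(uv).reshape(-1,2); z=c['z_map'][uv[:,1].astype(int),uv[:,0].astype(int)]
    return (rays(c,uv)*z[:,None])@c['T'][:3,:3].T+c['T'][:3,3]
E
python3 - <<'E'
from h import *
print({k:np.round(v,3) for k,v in manip.state().items()})
for n in ('scene','side','wrist'):
    c=grab(n,n+'0'); print(n,c['k1'],np.round(c['intrinsics'],1).tolist(),np.round(c['T'],3).tolist(), c.get('orientation'))
E
```

```text
pics
{'clock': np.float64(0.0), 'joint_pos': array([ 1.202,  0.265,  1.605, -0.   ,  1.274, -0.037]), 'joint_velocities': array([ 0.001, -0.002, -0.002, -0.   ,  0.001, -0.001]), 'tau': array([ 0.0000e+00, -5.0212e+01, -3.5687e+01,  7.3000e-02,  2.9000e-02,
       -0.0000e+00]), 'tool_pos': array([0.22 , 0.637, 0.208]), 'tcp_rot': array([ 0.259,  1.555, -0.262]), 'contact_force': array([-0.548,  0.233, -0.857]), 'moment': array([-0.02 ,  0.03 ,  0.042]), 'gripper_width': np.float64(0.088)}
scene -0.055701111935558524 [[503.2, 0.0, 287.1], [0.0, 503.2, 206.5], [0.0, 0.0, 1.0]] [[-0.87, 0.272, -0.41, 1.018], [0.492, 0.504, -0.71, 0.663], [0.014, -0.82, -0.573, 0.675], [0.0, 0.0, 0.0, 1.0]] [-0.64862238 -2.50305738  1.29909998]
side 0.019900445264497944 [[454.4, 0.0, 280.7], [0.0, 454.4, 207.7], [0.0, 0.0, 1.0]] [[-0.802, -0.345, 0.489, 0.205], [-0.598, 0.477, -0.644, 0.51], [-0.011, -0.808, -0.589, 0.589], [0.0, 0.0, 0.0, 1.0]] [-0.80045176  2.4357973  -1.23340936]
wrist -0.05969553189174371 [[331.4, 0.0, 279.5], [0.0, 331.4, 209.6], [0.0, 0.0, 1.0]] [[0.327, 0.899, 0.292, 0.143], [0.945, -0.31, -0.103, 0.664], [-0.002, 0.31, -0.951, 0.383], [0.0, 0.0, 0.0, 1.0]] None
```

View pics/scene0.png

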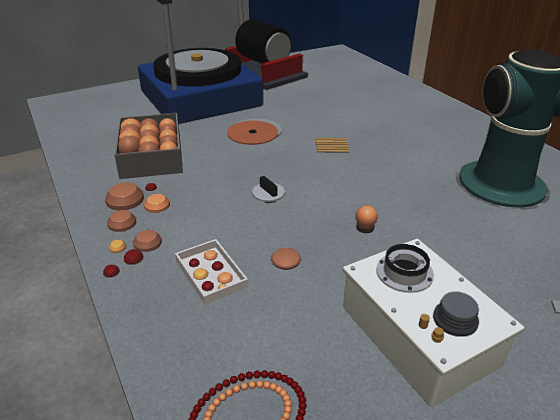

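View pics/side0.png

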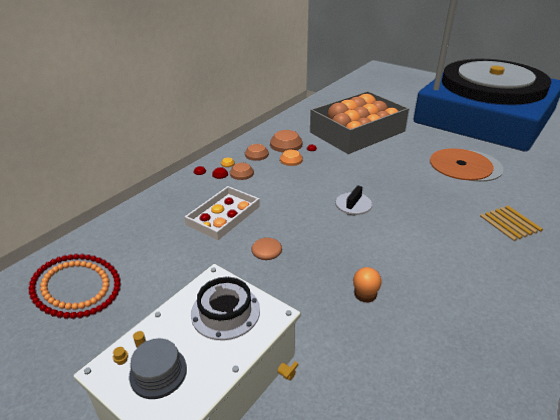

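View pics/wrist0.png

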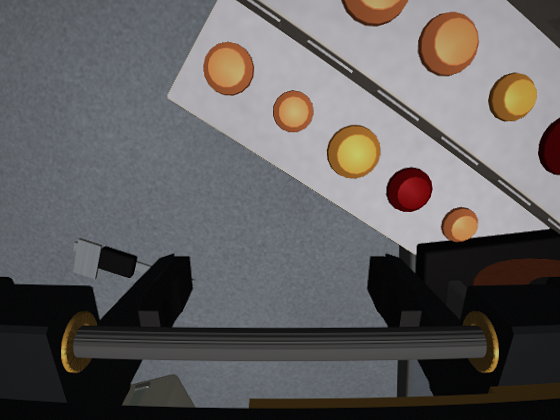

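The scene view shows the cap near (268,190), the tank at lower right with its neck near (406,262), and the motor at (457,312). The side view shows the cap at (354,200) and the neck at (225,302). I'll enlarge these areas and measure.

Run:
```python
from h import *
def crop(t,x,y,w,h,s): return cv2.resize(load(t)['image'][y:y+h,x:x+w],None,fx=s,fy=s,interpolation=cv2.INTER_CUBIC)
a=crop('scene0',366,225,80,75,5); b=crop('side0',185,265,80,75,5)
c=crop('scene0',238,162,60,56,5);d=crop('side0',324,172,60,56,5)
top=np.hstack([a,b]); bot=np.hstack([c,d]); bot=cv2.resize(bot,(800,int(bot.shape[0]*800/600)))[60:285]
cv2.imwrite('pics/z0.png',np.vstack([top,bot]))
```

```text
(no output)
```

View pics/z0.png

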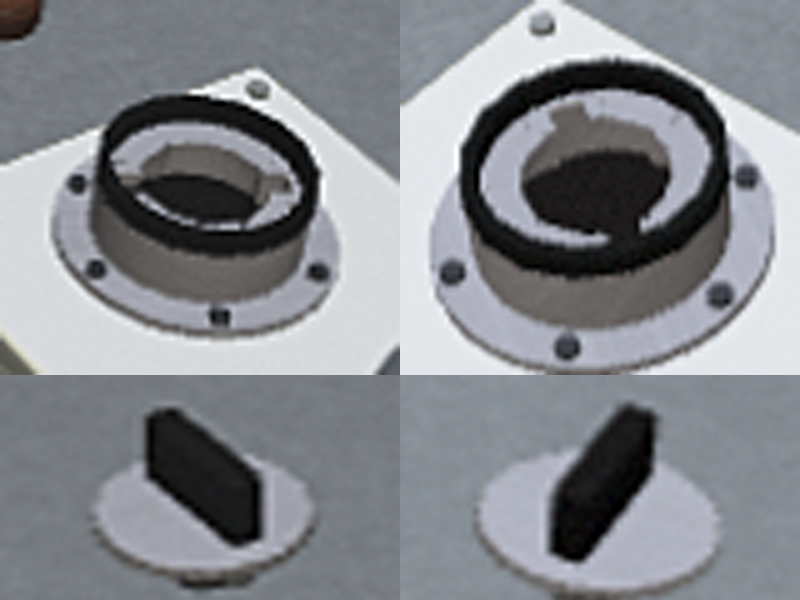

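Run:
```python
from h import *
def show(n,p): print(n,np.round(p,4).tolist())
for t,roi_n,roi_c in (('scene0',(366,225,80,75),(238,162,60,56)),('side0',(185,265,80,75),(324,172,60,56))):
    c=load(t); 
    # neck: seal ring = black; outer contour
    for nm,(x,y,w,h) in (('seal',roi_n),('bar',roi_c)):
        g=c['image'][y:y+h,x:x+w].max(2); m=(g<60).astype(np.uint8)
        cs,_=cv2.findContours(m,cv2.RETR_EXTERNAL,cv2.CHAIN_APPROX_NONE)
        k=max(cs,key=cv2.contourArea)[:,0]+[x,y]
        if nm=='seal':
            P=onplane(c,k,.133)[:,:2]
            # top edge only: circle through hull by robust fit
            cc,r=cv2.minEnclosingCircle(P.astype(np.float32)); show(t+' seal',[*cc,r])
            d=depthpts(c,k); show('seal depth',np.median(d[(d[:,2]>.128)&(d[:,2]<.14)],0))
        else:
            yy,xx=np.nonzero(m); D=depthpts(c,np.c_[xx+x,yy+y]); q=D[D[:,2]>.049]; show(t+' bartop',q.mean(0)); print(len(q), D[:,2].max())
            pc=np.linalg.svd(q[:,:2]-q[:,:2].mean(0))[2][0]; print('bar ang',np.degrees(np.arctan2(pc[1],pc[0])), np.ptp((q[:,:2]-q[:,:2].mean(0))@pc))
            im=c['image'][y:y+h,x:x+w].astype(int); yy,xx=np.mgrid[y:y+h,x:x+w]; D=depthpts(c,np.c_[xx.ravel(),yy.ravel()]); q=D[abs(D[:,2]-.026)<.004]
            cc,r=cv2.minEnclosingCircle(q[:,:2].astype(np.float32)); show('disc',[*cc,r])
c=load('side0'); s=onplane(c,[(219,288),(229.4,311)],.125); show('side slots',s); v=s[0]-s[1];print(np.degrees(np.arctan2(v[1],v[0])))
c=load('scene0'); s=onplane(c,[(391.6,261.4),(421,262)],.125); show('scene slots',s); v=s[0]-s[1];print(np.degrees(np.arctan2(v[1],v[0])))
# tank top corners
show('scene corners',onplane(load('scene0'),[(417,241),(522,325),(442,364),(345,268)],.1))
show('side corners',onplane(load('side0'),[(214,266),(299,315),(79,376)],.1))
show('balls',onplane(load('scene0'),[(366,217)],.03)); show('slice',onplane(load('scene0'),[(286,257)],.017)); show('tray',onplane(load('scene0'),[(211,268)],.022))
```

```text
scene0 seal [0.5309, 0.2167, 0.0404]
seal depth [0.5188, 0.2074, 0.1337]
scene0 bartop [0.5723, -0.1944, 0.0659]
100 0.674521339850241
bar ang 62.93461046812258 1.0138709800168504
disc [0.5589, -0.2154, 0.0418]
side0 seal [0.5229, 0.22, 0.0389]
seal depth [0.5466, 0.198, 0.1322]
side0 bartop [0.5582, -0.2116, 0.0513]
81 0.05393220995599457
bar ang 96.59729613435044 0.05531234329337367
disc [0.5611, -0.2131, 0.0409]
side slots [[0.5463, 0.2061, 0.125], [0.5066, 0.2286, 0.125]]
-29.528107500072476
scene slots [[0.5493, 0.203, 0.125], [0.507, 0.228, 0.125]]
-30.568326353776683
scene corners [[0.4505, 0.1601, 0.1], [0.446, 0.3949, 0.1], [0.6044, 0.3875, 0.1], [0.609, 0.157, 0.1]]
side corners [[0.6032, 0.1598, 0.1], [0.4405, 0.1621, 0.1], [0.6022, 0.3967, 0.1]]
balls [[0.4237, -0.0193, 0.03]]
slice [[0.6349, 0.0003, 0.017]]
tray [[0.7807, -0.0353, 0.022]]
```

```bash
cat >> h.py <<'E'
def ori(phi_deg):
    c,s=np.cos(np.radians(phi_deg)),np.sin(np.radians(phi_deg))
    return R.from_matrix(np.array([[0,c,s],[0,s,-c],[-1,0,0]])).as_rotvec()
E
python3 - <<'E'
from h import *
print(np.round(R.from_rotvec(manip.state()['tcp_rot']).as_matrix(),2).tolist())
print(np.round(load('wrist0')['T_tool_cam'],3).tolist())
for f in (6,-174): print('cap',f,np.round(inverse_kinematics([.559,-.213,.2],ori(f)),2))
for f in (60,15,5,-120,-165,-175): print('neck',f,np.round(inverse_kinematics([.527,.217,.2],ori(f)),2))
E
```

```text
[[-0.0, 0.33, 0.95], [-0.0, 0.95, -0.33], [-1.0, -0.0, -0.0]]
[[-0.0, -0.31, 0.951, -0.175], [1.0, -0.001, -0.0, -0.0], [0.001, 0.951, 0.31, -0.081], [0.0, 0.0, 0.0, 1.0]]
cap 6 [-0.41  0.13  1.78 -0.    1.23 -0.51]Traceback (most recent call last):
  File "<stdin>", line 4, in <module>
    return _wrapfunc(a, 'round', decimals=decimals, out=out)
    return _wrapit(obj, method, *args, **kwds)
    result = getattr(arr, method)(*args, **kwds)
TypeError: unsupported operand type(s) for *: 'NoneType' and 'float'
```

Run:
```python
from h import *
manip.move_pose([.527,.217,.225],ori(60)); manip.dwell(.2); c=grab('wrist','wn'); print(np.round(manip.state()['joint_pos'],2),np.round(manip.state()['contact_force'],1))
manip.move_pose([.559,-.213,.17],ori(6)); manip.dwell(.2); c=grab('wrist','wc'); print(np.round(manip.state()['joint_pos'],2),manip.state()['clock'],np.round(manip.state()['contact_force'],1))
```

```text
[ 0.35  0.06  1.81  0.    1.27 -0.7 ] [-0.  -0.3 -0.4]
[-0.4   0.15  1.82  0.    1.18 -0.51] 4.1417 [ 0.4 -0.  -0.5]
```

View pics/wn.png

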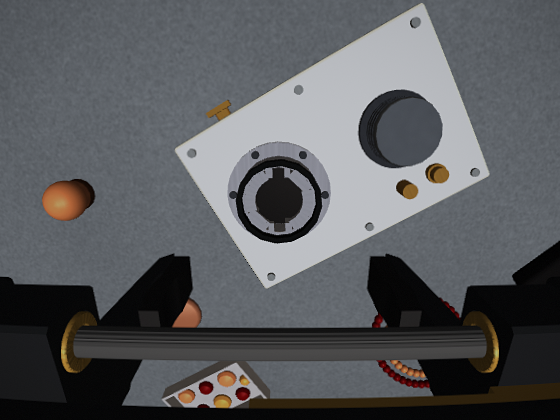

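View pics/wc.png

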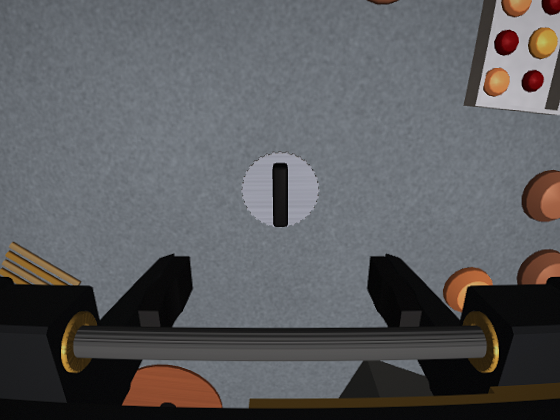

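Both wrist views are clean. The neck is at (279,200) with its slots near vertical in the image, and the cap is at (281,190) with its bar vertical. Now the precise measurements.

Run:
```python
from h import *
import cv2
# cap
c=load('wc'); im=c['image']; m=((im.max(2)<55)*255).astype(np.uint8); m[:,:230]=0;m[:,330:]=0;m[:140]=0;m[240:]=0
k=max(cv2.findContours(m,0,1)[0],key=cv2.contourArea); 
rc=cv2.minAreaRect(onplane(c,k[:,0],.053)[:,:2].astype(np.float32)); print('bar top',rc)
yy,xx=np.nonzero(m); t=onplane(c,np.c_[xx,yy],.053)[:,:2]; v=np.linalg.svd(t-t.mean(0))[2][0]; print(np.degrees(np.arctan2(v[1],v[0])), t.mean(0))
g=im.astype(int); h=cv2.cvtColor(im,cv2.COLOR_BGR2GRAY); m2=((h>135)*255).astype(np.uint8); m2[:,:230]=0;m2[:,330:]=0;m2[:140]=0;m2[240:]=0
k=max(cv2.findContours(m2,0,1)[0],key=cv2.contourArea); P=onplane(c,cv2.convexHull(k)[:,0],.026)[:,:2].astype(np.float32); print('disc',cv2.minEnclosingCircle(P), cv2.fitEllipse(P))
# neck
c=load('wn'); im=c['image']; h=cv2.cvtColor(im,cv2.COLOR_BGR2GRAY)
m=(im.max(2)<45).astype(np.uint8); m[:,:225]=0;m[:,335:]=0;m[:140]=0;m[250:]=0
for k in cv2.findContours(m,cv2.RETR_CCOMP,1)[0]:
    if cv2.contourArea(k)>800:
        for z in (.133,.125):
            P=onplane(c,k[:,0],z)[:,:2].astype(np.float32); print('neck',z,cv2.contourArea(k),cv2.fitEllipse(P),cv2.minEnclosingCircle(P))
cr=cv2.resize(im[150:250,230:330],None,fx=6,fy=6,interpolation=cv2.INTER_CUBIC); cv2.imwrite('pics/wnz.png',cr)
```

```text
bar top ((0.5595008134841919, -0.21278755366802216), (0.013170991092920303, 0.05979008600115776), 6.036208629608154)
-83.96125664673374 [ 0.55943137 -0.21220188]
disc ((0.5596997737884521, -0.21533584594726562), 0.03904764726758003) ((0.5596829056739807, -0.21545086801052094), (0.07678964734077454, 0.07756996154785156), 91.96382904052734)
neck 0.133 1663.0 ((0.5223880410194397, 0.21930590271949768), (0.03701270371675491, 0.04426855221390724), 57.53761672973633) ((0.5210130214691162, 0.21960709989070892), 0.024339130148291588)
neck 0.125 1663.0 ((0.5243636965751648, 0.21814486384391785), (0.03812137618660927, 0.04559457302093506), 57.53757858276367) ((0.5229474902153015, 0.21845509111881256), 0.025065187364816666)
neck 0.133 5520.0 ((0.5257250070571899, 0.21727360785007477), (0.07211364805698395, 0.07280123978853226), 62.88204574584961) ((0.5236297249794006, 0.21852393448352814), 0.0394870825111866)
neck 0.125 5520.0 ((0.5278005599975586, 0.21605168282985687), (0.0742737352848053, 0.0749819204211235), 62.882144927978516) ((0.5256426334381104, 0.21733951568603516), 0.04066681116819382)
neck 0.133 4046.5 ((0.5249711871147156, 0.21774187684059143), (0.060894355177879333, 0.06242095306515694), 149.04136657714844) ((0.5249146223068237, 0.2178228348493576), 0.03188765048980713)
neck 0.125 4046.5 ((0.5270242094993591, 0.21653397381305695), (0.06271838396787643, 0.06429070979356766), 149.04136657714844) ((0.5269659757614136, 0.2166173756122589), 0.0328398197889328)
```

View pics/wnz.png

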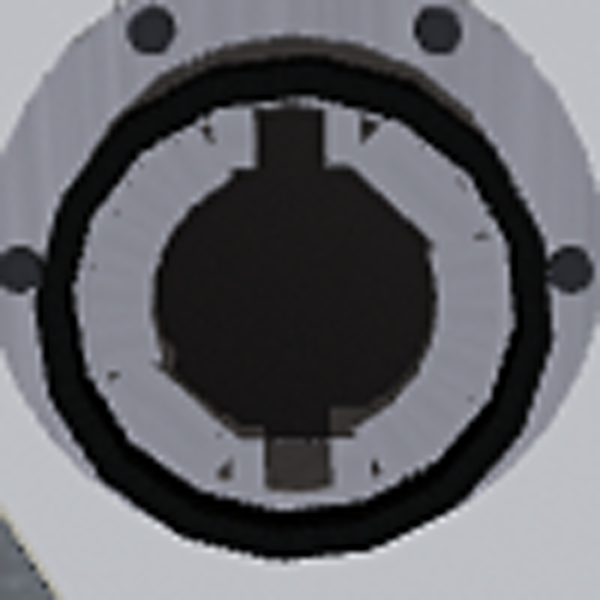

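Run:
```python
from h import *
c=load('wn'); s=onplane(c,[(278.3,168),(279.6,231.7)],.125)[:,:2]; v=s[0]-s[1]; print('slots',s.mean(0),np.linalg.norm(v),np.degrees(np.arctan2(v[1],v[0])))
# edges left/right of both slots
for a,b in (((255,140),(265,460)),((325,140),(330,460))):
    q=onplane(c,[(230+a[0]/6,150+a[1]/6),(230+b[0]/6,150+b[1]/6)],.125)[:,:2]; v=q[0]-q[1]; print(q.mean(0),np.degrees(np.arctan2(v[1],v[0])))
p=np.array([.5596,-.2145])
manip.move_linear([*p,.09],rate=.2,rot=ori(6.04)); manip.move_linear([*p,.029],rate=.06)
print(np.round(manip.state()['contact_force'],1))
manip.set_gripper(0.0,force=40)
s_=manip.state(); print(s_['gripper_width'],np.round(s_['contact_force'],1),np.round(s_['tool_pos'],4))
manip.move_linear([*p,.17],rate=.12); manip.dwell(.2); c=grab('wrist','wg'); s_=manip.state(); print(s_['gripper_width'],np.round(s_['contact_force'],1),s_['clock'])
```

```text
slots [0.52689291 0.21701135] 0.05747841206443418 151.11240637785139
[0.52435315 0.21286441] 151.41094001052068
[0.52921669 0.2212921 ] 151.14753203237535
[-0.2 -0.8  0.7]
0.0006322349240148021 [-0.1 -0.3 -0. ] [ 0.5596 -0.2145  0.029 ]
0.0003174838483714951 [-0.1 -0.1 -0.1] 8.7333
```

View pics/wg.png

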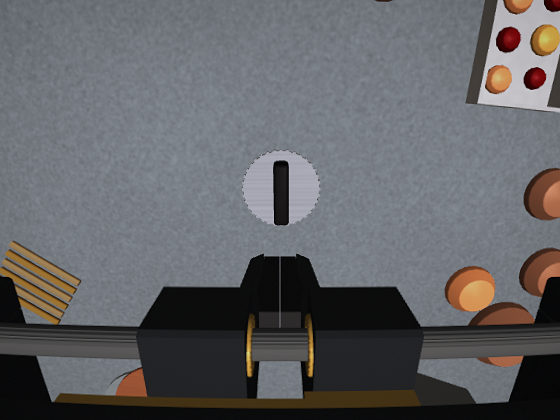

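The gripper closed fully and the cap still stands on the bench at (281,188), so the grasp failed. I'll check the other views before trying again.

Run:
```python
from h import *
a=grab('scene','scene1'); b=grab('side','side1')
x=np.hstack([cv2.resize(a['image'][110:290,200:350],(400,480)),cv2.resize(b['image'][110:290,280:430],(400,480))]); cv2.imwrite('pics/z1.png',x)
c=load('wg'); D=depthpts(c,[(281,190),(255,190),(281,150),(200,200)]); print(np.round(D,4))
im=c['image']; h=cv2.cvtColor(im,6); m2=((h>135)*255).astype(np.uint8); m2[:,:230]=0;m2[:,330:]=0;m2[:140]=0;m2[240:]=0
k=max(cv2.findContours(m2,0,1)[0],key=cv2.contourArea); P=onplane(c,cv2.convexHull(k)[:,0],.026)[:,:2].astype(np.float32); print('disc',cv2.minEnclosingCircle(P), cv2.fitEllipse(P))
print(np.round(manip.state()['tool_pos'],4),manip.state()['gripper_width'])
```

```text
[[ 0.5593 -0.2094  0.0534]
 [ 0.5344 -0.2194  0.0252]
 [ 0.556  -0.1777  0.0228]
 [ 0.4745 -0.2437 -0.0006]]
disc ((0.5595955848693848, -0.21501730382442474), 0.03939226642251015) ((0.5596692562103271, -0.21538132429122925), (0.07756683230400085, 0.0780964270234108), 92.50875091552734)
[ 0.5594 -0.2144  0.1696] 0.0004623611238409554
```

View pics/z1.png

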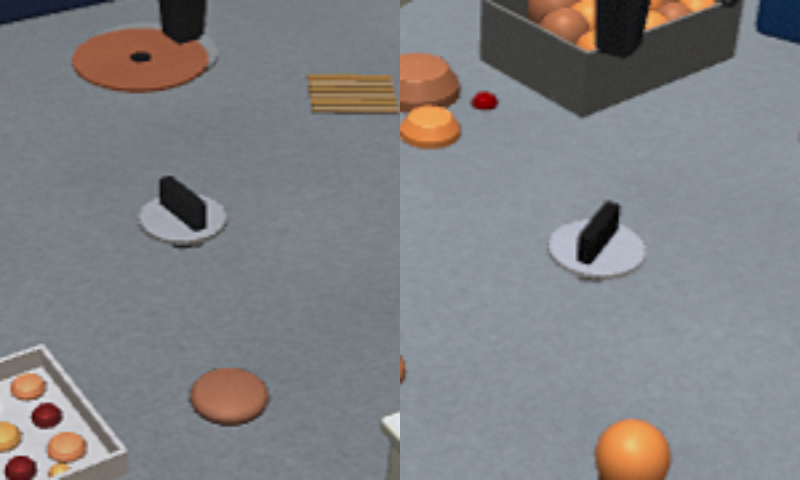

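Run:
```python
from h import *
a=load('scene1'); b=load('side1')
c=load('wg')
x=np.hstack([cv2.resize(a['image'][0:150,170:330],(400,375)),cv2.resize(b['image'][0:150,280:440],(400,375))]); cv2.imwrite('pics/z2.png',x)
for cc,(u0,v0,u1,v1) in ((a,(230,40,330,130)),(b,(320,40,430,140))):
    yy,xx=np.mgrid[v0:v1,u0:u1]; D=depthpts(cc,np.c_[xx.ravel(),yy.ravel()]); q=D[(np.linalg.norm(D[:,:2]-[.5594,-.2144],axis=1)<.05)&(D[:,2]>.08)]; print(len(q), q[:,2].min() if len(q) else 0, q[np.argsort(q[:,2])[:3]] if len(q) else 0)
    print([ (int(u),int(v)) for u,v in np.c_[xx.ravel(),yy.ravel()][(np.linalg.norm(D[:,:2]-[.5594,-.2144],axis=1)<.05)&(D[:,2]>.08)][-1:]])
```

```text
2673 0.20017114231537791 [[ 0.55967105 -0.20823437  0.20017114]
 [ 0.56233858 -0.20776122  0.20097373]
 [ 0.56676375 -0.20392819  0.20125967]]
[(268, 126)]
3341 0.1975924089489967 [[ 0.56758461 -0.20522985  0.19759241]
 [ 0.55264995 -0.20536984  0.19763336]
 [ 0.56052451 -0.20408549  0.19797957]]
[(364, 131)]
```

View pics/z2.png

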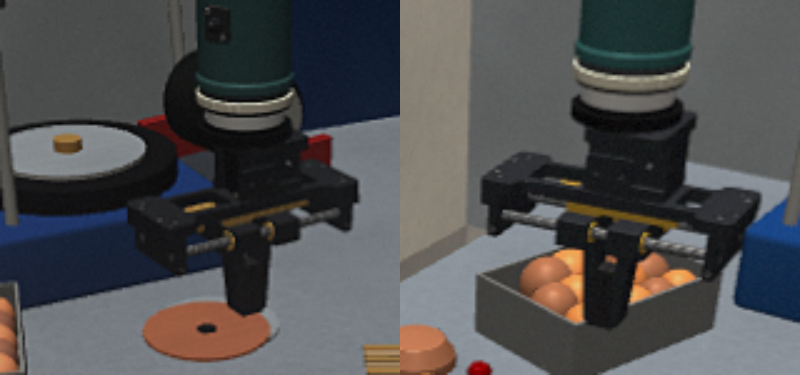

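The fixed cameras put the shut fingertips at z ≈ 0.198–0.200 while the reported TCP z is 0.170. Tip row 257 in the wrist image agrees: the tips are about 29 mm short of the reported TCP. The fingers therefore closed above the bar, whose top is at 0.053. I'll regrasp using the measured tip height, descending in steps and watching the force.

Run:
```python
from h import *
p=np.array([.5596,-.2148])
manip.set_gripper(.06); 
manip.move_linear([*p,.045],rate=.15,rot=ori(6.04))
for z in (.02,.008,.004,.002):
    manip.move_linear([*p,z],rate=.05); f=manip.state()['contact_force']; print(z,np.round(f,1))
    if abs(f[2])>4: break
manip.set_gripper(0.0,force=40)
s_=manip.state(); print(s_['gripper_width'],np.round(s_['contact_force'],1),np.round(s_['tool_pos'],4))
manip.move_linear([*p,.14],rate=.12); manip.dwell(.2); c=grab('wrist','wg2'); grab('side','side2'); s_=manip.state(); print(s_['gripper_width'],np.round(s_['contact_force'],1),np.round(s_['moment'],2),s_['clock'])
```

```text
0.02 [ 0.5  0.1 -0.2]
0.008 [-0.1  0.1 -0.1]
0.004 [-0.3  0.5 -0.2]
0.002 [ 1.  -0.1  0.6]
0.013774425561385698 [ 0.5  0.7 -1. ] [ 0.5596 -0.2148  0.002 ]
0.013755331855548518 [-1.  -0.2 -1.5] [-0.09  0.07  0.  ] 14.6917
```

View pics/wg2.png

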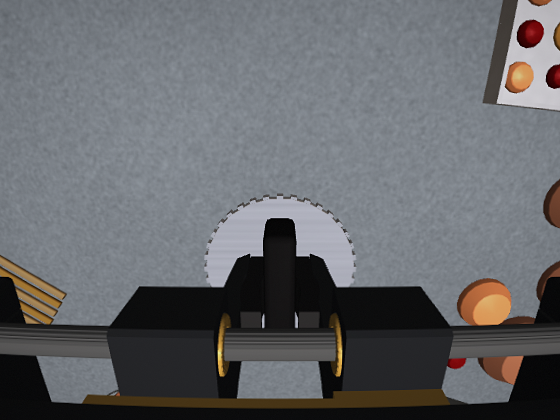

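View pics/side2.png

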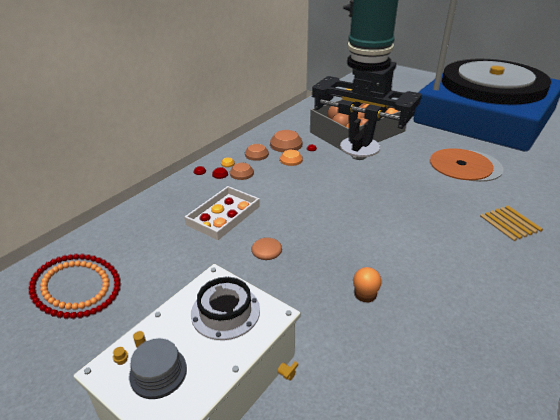

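The grip holds at a width of 13.8 mm. The disc's far rim is at row 195 and its sides at columns 205 and 355. Next I'll measure the disc centre in the tool frame.

Run:
```python
from h import *
c=load('wg2'); im=c['image']; h=cv2.cvtColor(im,6); 
s=c['st']; tp=s['tool_pos']; print(np.round(tp,4),np.round(s['tcp_rot'],3), [int(h[250,x]) for x in (202,206,215,230)])
m=((h>140)*255).astype(np.uint8); m[:,:195]=0;m[:,365:]=0;m[:180]=0;m[285:]=0
k=max(cv2.findContours(m,0,1)[0],key=cv2.contourArea)[:,0]
# keep rim points (row<270, hull)
H=cv2.convexHull(k)[:,0]; H=H[(H[:,1]<275)]
P=onplane(c,H,tp[2]-.002+.026)[:,:2]
from scipy.optimize import least_squares
for fix in (1,0):
    f=lambda q:np.hypot(P[:,0]-q[0],P[:,1]-q[1])-(.038 if fix else q[2])
    r=least_squares(f,[tp[0],tp[1],.038],loss='soft_l1',f_scale=.0005); d=r.x[:2]-tp[:2]
    Rt=R.from_rotvec(s['tcp_rot']).as_matrix(); print(r.x,'rel world',d,'tool y,z',d@Rt[:2,1],d@Rt[:2,2],np.abs(r.fun).mean(),len(H))
# bar edges top: angle
m=((im.max(2)<55)*255).astype(np.uint8)
for row in (228,235,242,250): 
    xs=np.nonzero(h[row,240:320]<70)[0]+240; print(row,xs.min(),xs.max())
# neck in tool frame at wn
c=load('wn'); s=c['st']; Rt=R.from_rotvec(s['tcp_rot']).as_matrix(); print(np.round(s['tool_pos'],4),'neck slots rel', (np.array([.52689,.21701])-s['tool_pos'][:2])@Rt[:2,1:])
```

```text
[ 0.5591 -0.2146  0.139 ] [ 1.131  1.259 -1.132] [129, 130, 171, 171]
[ 0.55848365 -0.21410217  0.038     ] rel world [-0.00059318  0.00047149] tool y,z -0.0005402720214568346 -0.000531283549747078 0.000374284543028372 25
[ 0.558681   -0.21537962  0.03907305] rel world [-0.00039582 -0.00080596] tool y,z -0.00047842755890976316 0.000759837480524553 8.151410386116498e-05 25
228 265 294
235 264 295
242 263 295
250 263 295
[0.5268 0.2178 0.2249] neck slots rel [-0.00061421  0.00050413]
```

```bash
cat >> h.py <<'E'
def st(tag=''):
    F=[];M=[]
    for _ in range(4):
        s=manip.state(); F.append(s['contact_force']);M.append(s['moment']); manip.dwell(.02)
    f=np.mean(F,0); print(tag,'F',np.round(f,1),'M',np.round(np.mean(M,0),2),'tcp',np.round(s['tool_pos'],4),'w',round(float(s['gripper_width']),4),'t',round(float(s['clock']),1)); return f,s
E
python3 - <<'E'
from h import *
p=np.array([.5268,.2177]); o=ori(61.2)
manip.move_linear([.5596,-.2148,.2],rate=.2)
manip.move_pose([*p,.17],o); manip.dwell(.2); f0,_=st('above')
grab('side','side3'); grab('scene','scene3')
for z in (.140,.130,.126,.123,.121,.119,.117):
    manip.move_linear([*p,z],rate=.05); f,s=st(z)
    if np.linalg.norm(f-f0)>6: break
grab('side','side4')
E
python3 - <<'E'
import cv2,numpy as np,sys
sys.path.insert(0,'.')
a=[cv2.imread(f'pics/{n}.png') for n in('side3','scene3','side4')]
x=np.hstack([cv2.resize(a[0][190:350,150:310],(400,400)),cv2.resize(a[2][190:350,150:310],(400,400))]);cv2.imwrite('pics/z3.png',x)
E
```

```text
above F [ 0.4  0.1 -1.5] M [ 0.01  0.   -0.  ] tcp [0.5273 0.2169 0.1701] w 0.0137 t 17.0
0.14 F [-0.1  0.2 -1.6] M [ 0.02 -0.01  0.03] tcp [0.5271 0.2178 0.1403] w 0.0133 t 17.9
0.13 F [ 0.1 -0.2 -1.3] M [ 0.01  0.02 -0.02] tcp [0.5266 0.2176 0.1296] w 0.0133 t 18.3
0.126 F [-0.5 -0.5 -2. ] M [-0.02 -0.02 -0.02] tcp [0.5267 0.2177 0.1259] w 0.0136 t 18.6
0.123 F [ 0.1 -0.1 -1.5] M [-0.01 -0.    0.  ] tcp [0.5267 0.2177 0.1228] w 0.0135 t 19.0
0.121 F [-0.1  0.1 -1.4] M [-0.   -0.    0.01] tcp [0.5267 0.2177 0.1209] w 0.0135 t 19.3
0.119 F [-0.3 -0.1 -1.3] M [-0.01 -0.02 -0.  ] tcp [0.5267 0.2177 0.1189] w 0.0137 t 19.6
0.117 F [ 0.1 -0.1 -1.6] M [-0.01  0.   -0.01] tcp [0.5267 0.2177 0.1169] w 0.0132 t 19.9
```

View pics/z3.png

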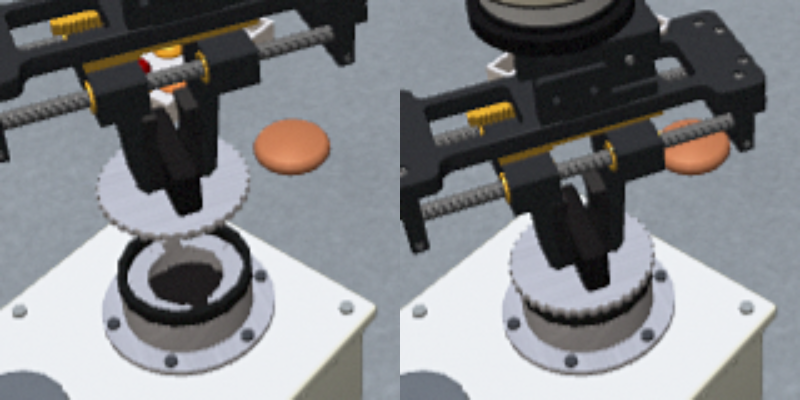

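The lugs entered with no contact; the right-hand picture shows the disc just above the seal. Next I press down and watch for the seal's force.

Run:
```python
from h import *
p=np.array([.5268,.2177])
for z in (.115,.113,.111,.1095,.1085,.1077,.107,.1063):
    manip.move_linear([*p,z],rate=.05); f,s=st(z)
    if f[2]>16.5 or np.hypot(*f[:2])>12: break
```

```text
0.115 F [-0.3 -0.1 -1.7] M [-0.01  0.02  0.  ] tcp [0.5267 0.2177 0.1149] w 0.0138 t 20.3
0.113 F [-1.2 -0.1  3.2] M [-0.14  0.24 -0.  ] tcp [0.5272 0.2179 0.1138] w 0.0138 t 20.6
0.111 F [-1.1  0.1  6.3] M [-0.19  0.32 -0.04] tcp [0.5274 0.2179 0.1118] w 0.0139 t 20.9
0.1095 F [-1.9 -0.6  8.1] M [-0.21  0.43 -0.  ] tcp [0.5274 0.2179 0.1106] w 0.0137 t 21.2
0.1085 F [-2.4 -0.4  8.8] M [-0.28  0.5   0.01] tcp [0.5274 0.2179 0.1099] w 0.0141 t 21.5
0.1077 F [-2.5 -0.9  9.4] M [-0.33  0.61 -0.01] tcp [0.5274 0.2179 0.1092] w 0.014 t 21.9
0.107 F [-3.3 -0.5 10.2] M [-0.33  0.66  0.01] tcp [0.5274 0.2179 0.1087] w 0.0136 t 22.2
0.1063 F [-3.7 -1.1 11.4] M [-0.35  0.72 -0.01] tcp [0.5274 0.2179 0.1081] w 0.0135 t 22.5
```

```bash
python3 - <<'E'
from h import *
p=np.array([.5268,.2177])
manip.move_linear([*p,.1052],rate=.05); st('.1052')
for a in (58,55,50,45):
    manip.move_linear([*p,.1052],rate=.05,rot=ori(a)); f,s=st(a)
    Rm=R.from_rotvec(s['tcp_rot']).as_matrix(); print('  phi act',np.round(np.degrees(np.arctan2(Rm[1,1],Rm[0,1])),1))
    if abs(s['moment'][2])>1.5 or np.hypot(*f[:2])>15: break
grab('side','side5');grab('scene','scene5')
E
python3 - <<'E'
import cv2,numpy as np
a=[cv2.imread(f'pics/{n}.png') for n in('side5','scene5')]
x=np.hstack([cv2.resize(a[0][190:350,150:310],(400,400)),cv2.resize(a[1][150:310,330:490],(400,400))]);cv2.imwrite('pics/z5.png',x)
E
```

```text
.1052 F [-4.5 -1.4 12.6] M [-0.36  0.81 -0.01] tcp [0.5274 0.2179 0.1073] w 0.0137 t 22.8
58 F [-3.4 -1.2 11.9] M [-0.35  0.67  0.07] tcp [0.5278 0.218  0.1074] w 0.0136 t 23.1
  phi act 58.0
55 F [-2.7 -1.5 12.2] M [-0.35  0.65  0.08] tcp [0.5279 0.218  0.1075] w 0.0137 t 23.4
  phi act 55.0
50 F [-3.1 -1.1 11.9] M [-0.32  0.66  0.04] tcp [0.528  0.2181 0.1075] w 0.0134 t 23.8
  phi act 50.0
45 F [-2.8 -0.4 12.2] M [-0.28  0.68  0.02] tcp [0.5279 0.2182 0.1075] w 0.0139 t 24.1
  phi act 45.0
```

View pics/z5.png

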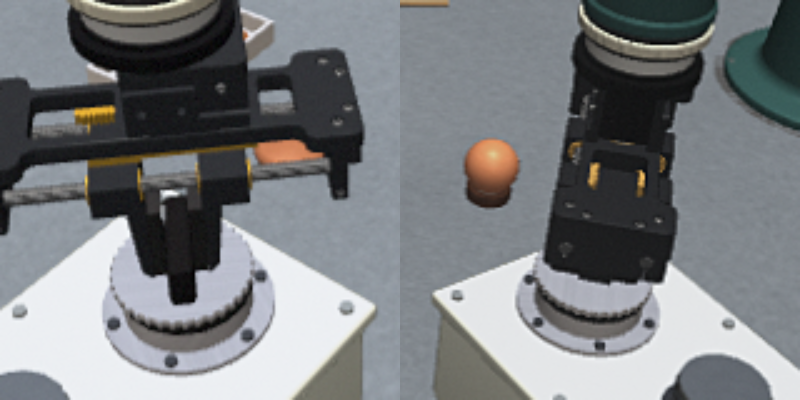

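Run:
```python
from h import *
p=np.array([.5268,.2177])
for a in (38,31,24,19,16.5,15,14,13):
    manip.move_linear([*p,.1052],rate=.05,rot=ori(a)); f,s=st(a)
    if abs(s['moment'][2])>.6 : break
```

```text
38 F [-2.8 -1.  12.1] M [-0.3   0.67 -0.03] tcp [0.528  0.2182 0.1075] w 0.0139 t 24.5
31 F [-2.4 -1.1 11.4] M [-0.26  0.63 -0.05] tcp [0.5282 0.2183 0.1076] w 0.0135 t 24.9
24 F [-2.4  0.1 11.5] M [-0.24  0.67 -0.05] tcp [0.5282 0.2184 0.1077] w 0.014 t 25.2
19 F [-2.  -0.4 11.9] M [-0.19  0.64  0.02] tcp [0.5283 0.2184 0.1076] w 0.0133 t 25.5
16.5 F [-2.3 -0.4 11.8] M [-0.2   0.63  0.1 ] tcp [0.5283 0.2184 0.1077] w 0.0137 t 25.8
15 F [-2.1 -0.  12.3] M [-0.19  0.62  0.12] tcp [0.5284 0.2184 0.1077] w 0.0136 t 26.1
14 F [-1.9 -0.1 12.2] M [-0.14  0.65  0.28] tcp [0.5283 0.2184 0.1077] w 0.0137 t 26.5
13 F [-3.3 -0.8 12.8] M [-0.19  0.76  0.3 ] tcp [0.528  0.2183 0.1077] w 0.0139 t 26.8
```

Torque starts rising at 15° and the hard stop is felt at about 13–14°. I'll back off to the 45° centre and let the seal lift the lugs into the recesses.

Run:
```python
from h import *
p=np.array([.5274,.218])
manip.move_linear([*p,.1052],rate=.05,rot=ori(16)); st('back')
for z in (.1075,.1090,.1105,.1115,.1122):
    manip.move_linear([*p,z],rate=.05); f,s=st(z)
    if f[2]<-5: break
# lock check: try small twist back (counter-clockwise) & forth
z=s['tool_pos'][2]
for a in (19,22,24,16):
    manip.move_linear([*p,manip.state()['tool_pos'][2]*0+.1112],rate=.05,rot=ori(a)); f,s=st(a)
    if abs(s['moment'][2])>.6: manip.move_linear([*p,.1112],rate=.05,rot=ori(16)); st('ret'); break
```

```text
back F [-3.6 -1.  12.8] M [-0.27  0.82 -0.11] tcp [0.5284 0.2184 0.1075] w 0.0139 t 27.1
0.1075 F [-3.2 -0.8 11. ] M [-0.25  0.69 -0.09] tcp [0.5283 0.2184 0.1095] w 0.0132 t 27.4
0.109 F [-2.  -0.7  9.4] M [-0.21  0.54 -0.11] tcp [0.5283 0.2184 0.1106] w 0.0137 t 27.7
0.1105 F [-0.2  0.7  6.1] M [-0.05  0.27 -0.09] tcp [0.5283 0.2184 0.1114] w 0.0139 t 28.1
0.1115 F [ 3.8  1.7 -0.1] M [ 0.21 -0.42 -0.11] tcp [0.5282 0.2183 0.1115] w 0.0138 t 28.4
0.1122 F [ 5.9  2.7 -3.5] M [ 0.35 -0.79 -0.1 ] tcp [0.5281 0.2183 0.1115] w 0.014 t 28.7
19 F [2.  1.1 2.7] M [ 0.1  -0.16  0.05] tcp [0.5276 0.2181 0.1115] w 0.0135 t 29.0
22 F [-0.6  0.1  5.1] M [-0.14  0.26 -0.14] tcp [0.5268 0.2177 0.1114] w 0.0135 t 29.3
24 F [-0.7 -0.1  5.7] M [-0.18  0.27 -0.57] tcp [0.5267 0.2177 0.1114] w 0.014 t 29.6
16 F [-0.6 -0.3  5.4] M [-0.15  0.26 -0.12] tcp [0.5269 0.2177 0.1114] w 0.0138 t 30.0
```

The cap is captured: it stops rising at 0.1115 (the expected locked height) and resists turning back. Now I release and back away.

Run:
```python
from h import *
p=np.array([.5270,.2178])
manip.move_linear([*p,.1115],rate=.05,rot=ori(15.7)); st('pre')
manip.set_gripper(.045); st('open')
manip.move_linear([*p,.15],rate=.06); manip.move_linear([*p,.225],rate=.15); manip.dwell(.3); st('up'); grab('wrist','wf'); 
manip.move_pose([.35,.5,.28],ori(60)); manip.dwell(.2)
grab('side','sf');grab('scene','cf'); st('end')
a=load('sf')['image'];b=load('cf')['image']
cv2.imwrite('pics/z6.png',np.hstack([cv2.resize(a[250:350,170:280],(400,364)),cv2.resize(b[210:310,350:460],(400,364))]))
```

```text
pre F [1.6 0.2 2.7] M [-0.05 -0.01 -0.  ] tcp [0.527  0.2177 0.1114] w 0.0137 t 30.3
open F [-0.4  0.3 -0.1] M [-0.06  0.03 -0.  ] tcp [0.527  0.2178 0.1115] w 0.0456 t 31.0
up F [ 0.1 -0.4  0.3] M [-0.06  0.05  0.02] tcp [0.5266 0.2177 0.2241] w 0.0448 t 32.8
end F [ 0.3  0.1 -0.2] M [-0.    0.02 -0.03] tcp [0.3506 0.4994 0.2799] w 0.0448 t 34.5
```

View pics/z6.png

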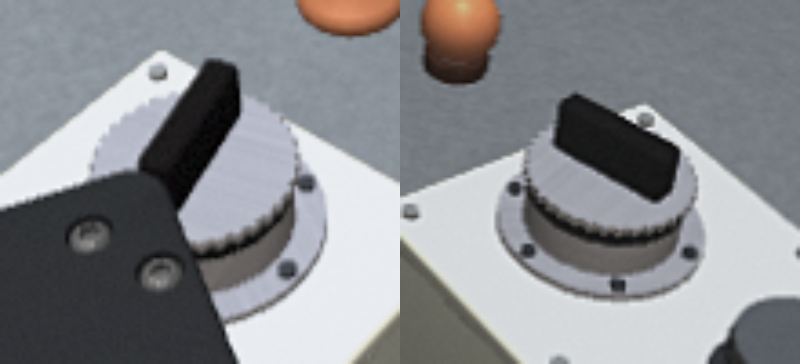

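View pics/wf.png

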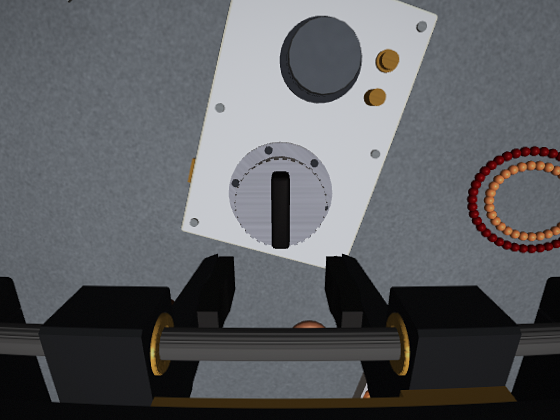

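View pics/cf.png

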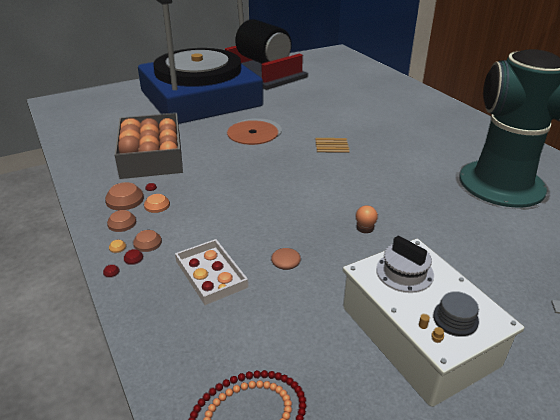

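The cap sits on the neck at (406,258) and the stones are at their original pixels. I'll check the cap's angle and height once more, then hand in.

Run:
```python
from h import *
c=load('wf'); im=c['image']; m=((im.max(2)<55)*255).astype(np.uint8); m[:,:250]=0;m[:,312:]=0;m[:165]=0;m[255:]=0
k=max(cv2.findContours(m,0,1)[0],key=cv2.contourArea); print(cv2.minAreaRect(onplane(c,k[:,0],.1625)[:,:2].astype(np.float32)))
print('z bar',depthpts(c,[(280,195),(280,210),(280,225)])[:,2],'disc',depthpts(c,[(258,205),(302,205),(258,220),(302,220)])[:,2])
d=cv2.absdiff(load('scene0')['image'],load('cf')['image']).max(2)
for n,(x,y) in dict(ball=(366,217),slice=(286,258),tray=(211,270)).items(): print(n,(d[y-30:y+30,x-36:x+36][:, :50]>40).sum())
order.close_job(); print(manip.state()['clock'])
```

```text
((0.5257343053817749, 0.22014036774635315), (0.013390793465077877, 0.061026886105537415), 16.15298843383789)
z bar [0.16085864 0.16117539 0.16155163] disc [0.13527782 0.13589812 0.13610527 0.13581173]
ball 0
slice 0
tray 0
the job is handed in; nothing more can be done
the job is handed in; nothing more can be done
```

The cap is on the neck, locked and let go, and I handed the job in at about 35 s of the 72 s allowed.

**Insertion and locking:** The lugs went into the slots without contact, about 30° off the tank's x axis. I pressed the cap against the seal; the highest wrist reading was about 13 N. I turned it clockwise until I felt the stop at about 47°, then backed off to 45° so the seal lifted the lugs into the recesses.

**Failed first grasp:** The real fingertips sit about 29 mm behind the reported tool point, which disagrees with the description. My first grasp therefore closed above the bar without touching it. I measured the offset in the camera images and the second grasp held.

**Last checks:**
- **Held by the lip:** before I let go, the cap would not rise past the locked height and resisted turning back.
- **Angle after release:** the bar stands at 106°, about 45° clockwise from the slots.
- **Height after release:** depth readings put the disc top at about 135.8 mm (135.5 expected when locked) and the bar top at about 161 mm (162.5 expected), within the 2 mm calibration.
- **Stones:** the ball, slice and tray show no change from the first scene picture.

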